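# Tug the box cover, free its catch if caught, and hold it open

### The arm

A 6-joint arm with a two-finger parallel gripper is mounted at the origin on the work surface. World frame = base frame: x ahead of the robot, y to its left, z up, the work surface at z = 0. Lengths are in m, angles in rad, forces in N, time in s.
With the tool pointing down it reaches from about 0.3 to 0.875 m from the base axis. Payload 6.4 kg.
Tool frame: the origin (TCP) lies midway between the tips of the shut fingers; the grasp point (between the pads) lies 19 mm behind it (ctrl.pinch_z is the distance from the TCP to the grasp point, in m); z points along the fingers, y is the line along which they close (so a half turn about z gives the same grasp; the last joint's range is limited). The gripper opens to 85 mm and grips with 20 to 120 N. Pads are 22 mm wide; open, the fingers measure 114 mm over their backs; the gripper's body (76 mm by 85 mm) begins 54 mm behind the grasp point. The pads swing forward as they close: fully open they stand 13 mm farther back than shut.
Start: joints at [-1.533, 0.181, 1.607, -0, 1.354, -0.206], TCP at [0.139, -0.558, 0.231] pointing down, gripper open.
Joint ranges: [-2.99, 2.99], [-0.89, 2.07], [0.3, 2.58], [-1.14, 4.28], [0, 2.63], [-3.12, 3.12]. Speed limits (rad/s): [2.57, 2.57, 3.01, 3.14, 3.14, 3.14].

### API

Orientations are given as a unit quaternion [w, x, y, z].
In Python, from bench import ctrl gives the robot as it stands.
- The arm moves only by the tool apply_moves, never from a script. Its argument "moves" is a list of rows, each an object with "jaw": the opening, from 0 (shut) to 1 (fully open); "offset": the shift along the tool's x, y, z in mm, a list of three; "rot": the turn, a rotation vector about the tool's x, y, z in degrees, a list of three. In form: [{"jaw": jaw, "offset": [dx, dy, dz], "rot": [ax, ay, az]}, ...]. A call has exactly 5 rows; each row shifts and turns the commanded pose from where the row before left it, along the tool's axes as they then stand; what a row does not reach is not made up. A row lasts 1/8 s, in which the tool goes at most 62.5 mm and 10.7 degrees, less where a joint would pass 70% of its speed; a pose out of reach is approached as far as the arm can. A call is refused whole if a number of a shift passes 62.5 or a number of a turn 10.7, either way. A call with a gripper value outside its range is refused whole. The fingers move at their own pace and stop on an object; the grip force is fixed at half the most. Time passes only in rows, so rows that do not move let the fingers close, or fill a call up. It gives the time, the measured TCP pose, the force, the opening and the grip force at its end, in the units of the state.
- ctrl.get_obs(): the state, without advancing time (a new reading comes with each control period).
- ctrl.camera(name): name is "side" or "top" or "wrist"; returns (picture, depth): 420x560x3 uint8, red, green, blue; 420x560 float32, m along the optical axis (not along the pixel's ray), 0 where there is no reading.
- ctrl.camera_params(name): a dict with "K" (3x3 intrinsics, pixels), "dist" ([k1, k2, p1, p2, k3] as OpenCV has them; the pictures are not rectified), "cam_to_world" (4x4, takes a point from camera to world coordinates); the wrist camera has in their place "mount" (4x4, takes a point from camera to tool coordinates, whose origin is the TCP and whose axes are the flange's). Camera axes: x right, y down, z forward; pixel columns grow to the right and rows downward; lengths in m; the calibration is good to about 2 mm. A picture is of the moment at which its call begins: read the wrist's pose just before it. camera_params takes no time and is no camera call.
- ctrl.hand_in(): hands the job in; it is judged then, once.
Trained networks look in the newest picture that a camera, given by its name, has taken for a name from the list of things; names that differ only in an ending like _2 or _b are one class to them, and where a whole thing is asked for, a point or a joint stands for the part that bears it (a point fixed in the world has none). Each returns a list of dicts, best first, with "score" (0 to 1); they miss things now and then, are a little off and sometimes report something else, mostly with a low value. They report only what shows in the picture. A call takes as long as a camera call.
- ctrl.outline_of(camera, target): "region" (420x560 bool, what is visible of it) and "position" ([column, row] in pixels, amid what is visible of it).
The state is a dict: "time_s": time; "q": joint angles; "dq": joint speeds; "joint_efforts": joint torques, N m; "eef_pos": TCP position; "eef_rot": TCP orientation; "wrist_force": force on the tool from outside, world axes, zero at the start; "torque": the same for the moment, N m; "opening": opening from 0.0 (shut) to 1.0 (fully open); "grasp_force": force on a finger pad.
Only numpy, scipy, OpenCV 4.12 (cv2) and the standard library are available. Lean on these libraries where they do the work, as an engineer would, in place of code of your own. Each camera call takes 0.05 s, during which the arm holds its last target. There are 200 camera calls.

### The job

Raise the hinged cover of the distribution box on the training board, so that the student on the far side can see into it. First, before touching the sliding catch, tug the cover's handle upward to learn whether the cover is caught; if it is, slide the catch over to the other end of its travel and lift again. Finish while holding the cover open past 45 degrees: nothing but your gripper keeps it up, so do not let go, and leave the multimeter, screwdriver and round junction box where they are.

Things in the scene. Friction and masses are not known exactly. Their poses are not given: they have to be found in the camera images.
- unit: Fixed training board: grey panel 12 mm thick (x -180 to 140, y -175 to 305 mm about the origin) with a white box (220 x 270 mm, rim at z 102 mm) and, at y 183 to 288 mm, a lamp 97 mm high. Origin on the table under the centre of the box; x points from the cover's hinge to its far edge, away from the robot, y along the hinge, z up.
- cover (a joint): Opening angle of the box's white opaque cover (226 x 276 x 10 mm, 0.25 to 0.5 kg). 0 is shut (top face level, z 112 mm); it grows to 1.3 rad as the far edge rises towards the robot. It falls shut when let go. If the catch holds it, it rises only 0.03 to 0.06 rad (about 5 to 10 mm at the handle) and stops hard; else it rises freely.
- cover_hinge (a point): Middle of the cover's hinge axis, at its edge nearest the robot, level with the cover's underside (unit frame: x -112, y 0, z 102 mm). The axis runs along the unit's y.
- cover_handle (a point): Grip point in the cover's handle, an upright steel fin 40 mm long (along x), 16 mm thick (along y), 40 mm high on the cover's top near its far edge. The point is 24 mm above the top face, 16 mm below the fin's top; in unit axes, cover shut, it is +165, -65, +34 mm from point cover_hinge. It turns with the cover; shut, its axes are the unit's.
- catch (a joint): Position of the sliding catch on the cover: 0 to 0.030 m, growing to the unit's +y. Starts at 0 to 0.006, stays where pushed (3 N friction). A hidden keeper sits at one end of its travel, which end is not known: the catch holds the cover either below 13 mm or above 17 mm and is free at the other end. So moving it when the cover is free catches it.
- catch_thumb (a point): Centre of the catch's thumb block, a steel block 24 (x) x 18 (y) x 24 mm high on the cover's top; this point is 14 mm above the top face, 12 mm below the block's top. Unit frame, cover shut, catch at 0: x 73, y 45, z 126 mm. It slides along the unit's +y as joint catch grows.
- multimeter: Bystander: orange hand-held multimeter 170 x 80 x 40 mm lying loose on the table beside the board; origin at the centre of its underside.
- screwdriver: Bystander: screwdriver lying loose on the table beyond the board; origin near its middle, underside.
- junction_box: Bystander: white round junction box, 80 mm across and 36 mm high, loose on the table beside the board; origin at the centre of its underside.

How it is judged:
By the outcome, as a careful person would: the job done as asked, in the order asked, and still so for the second after the job is handed in, while the arm keeps its last pose, push and grip.
It also fails if it takes over 51 s, if anything falls off the work surface, if the arm or the gripper's body presses on something with over 40 N, if the wrist force passes 120 N, or if a joint passes its speed limit or range.

## Working session

There is one attempt and no reset: what is moved stays moved. The work goes in short steps, Python scripts to look and compute and a tool call to move; the robot and the scene stay as the last step left them, time stands still between calls to the robot, and variables do not carry over. Pictures are saved under pics/ and viewed, at most 10 in all, crops included, and the job is handed in when it is done.

Besides the shell and the picture viewer there is one more tool, called after "Request:" as name(argument=value, ...), one argument or row to a line, values as JSON. apply_moves: Moves the arm, as the interface text tells. Its arguments: {"type":"object","properties":{"moves":{"type":"array"}},"required":["moves"]}

```bash
mkdir -p pics
cat > h.py <<'E'
import numpy as np,cv2
from bench import ctrl
from scipy.spatial.transform import Rotation as R
def rot(q): return R.from_quat([q[1],q[2],q[3],q[0]]).as_matrix()
def pts(cam,uv,d,pose=None):
    p=ctrl.camera_params(cam); uv=np.asarray(uv,float).reshape(-1,1,2)
    n=cv2.undistortPoints(uv,np.array(p["K"]),np.array(p["dist"]))[:,0]
    d=np.asarray(d).reshape(-1,1); X=np.hstack([n*d,d,np.ones_like(d)])
    if "cam_to_world" in p: T=np.array(p["cam_to_world"])
    else:
        o=pose; T=np.eye(4);T[:3,:3]=rot(o["eef_rot"]);T[:3,3]=o["eef_pos"];T=T@np.array(p["mount"])
    return (X@T.T)[:,:3]
def region(cam,name,depth,pose=None):
    r=ctrl.outline_of(cam,name)
    if not r: return None
    r=r[0]; v,u=np.nonzero(r["region"]&(depth>0))
    return r["score"],r["position"],pts(cam,np.c_[u,v],depth[v,u],pose)
E
cat > a.py <<'E'
from h import *
for c in ["top","side"]:
    o=ctrl.get_obs(); im,d=ctrl.camera(c); cv2.imwrite(f"pics/{c}0.png",im[:,:,::-1]); np.save(f"{c}.npy",d)
    for n in ["unit","cover","cover_handle","catch_thumb","multimeter","screwdriver","junction_box"]:
        r=region(c,n,d)
        if r is None or len(r[2])<3: print(c,n,None); continue
        P=r[2]; print(c,n,round(r[0],2),np.round(r[1]),len(P),np.round(np.median(P,0),3),np.round(np.percentile(P,2,axis=0),3),np.round(np.percentile(P,98,axis=0),3))
o=ctrl.get_obs();print(o["time_s"],o["eef_pos"],o["eef_rot"],ctrl.pinch_z, np.round(rot(o["eef_rot"]),3).tolist())
E
python3 a.py
```

```text
top unit 0.93 [240. 226.] 41986 [ 0.529 -0.031  0.096] [ 0.372 -0.255  0.008] [0.692 0.196 0.114]
top cover 0.81 [265. 202.] 20857 [ 0.576 -0.081  0.111] [ 0.462 -0.218  0.107] [0.697 0.055 0.129]
top cover_handle 0.74 [265. 202.] 20706 [ 0.575 -0.08   0.111] [ 0.463 -0.217  0.108] [0.695 0.055 0.129]
top catch_thumb 0.47 [228. 165.] 181 [ 0.636 -0.018  0.136] [ 0.626 -0.027  0.117] [ 0.651 -0.01   0.139]
top multimeter 0.92 [438. 242.] 3940 [ 0.507 -0.388  0.036] [ 0.43  -0.434  0.014] [ 0.587 -0.348  0.044]
top screwdriver 0.82 [250. 128.] 665 [ 0.743 -0.039  0.021] [ 0.713 -0.09   0.012] [0.764 0.086 0.026]
top junction_box 0.59 [388. 150.] 1512 [ 0.69  -0.308  0.033] [ 0.655 -0.347  0.008] [ 0.732 -0.271  0.037]
side unit 0.7 [373. 334.] 2447 [ 0.692 -0.321  0.034] [ 0.655 -0.355  0.003] [ 0.732 -0.277  0.038]
side cover 0.79 [284. 197.] 17118 [ 0.578 -0.11   0.112] [ 0.466 -0.225  0.109] [0.698 0.047 0.138]
side cover_handle 0.6 [282. 195.] 17341 [ 0.578 -0.111  0.112] [ 0.464 -0.226  0.108] [0.698 0.048 0.138]
side catch_thumb 0.64 [317. 150.] 240 [ 0.64  -0.025  0.133] [ 0.628 -0.029  0.116] [ 0.652 -0.012  0.139]
side multimeter 0.83 [265. 391.] 6251 [ 0.518 -0.399  0.038] [ 0.431 -0.431  0.02 ] [ 0.592 -0.355  0.045]
side screwdriver 0.95 [369. 200.] 706 [ 0.746 -0.052  0.022] [ 0.713 -0.096  0.008] [0.769 0.079 0.027]
side junction_box 0.69 [372. 333.] 2492 [ 0.692 -0.32   0.034] [ 0.654 -0.355  0.   ] [ 0.732 -0.273  0.038]
0.8 [ 0.13881399 -0.55799813  0.23129642] [-7.22766788e-06  9.92580116e-01  1.21592404e-01  1.96450770e-06] 0.0187 [[0.97, 0.241, 0.0], [0.241, -0.97, 0.0], [0.0, -0.0, -1.0]]
```

```bash
cat > b.py <<'E'
from h import *
v,u=np.mgrid[0:420,0:560]
for c in ["top","side"]:
    d=np.load(c+".npy"); m=d>0; P=pts(c,np.c_[u[m],v[m]],d[m])
    S=P[(P[:,2]>.106)&(P[:,2]<.117)&(P[:,0]>.43)&(P[:,0]<.72)&(P[:,1]>-.26)&(P[:,1]<.09)]
    print(c,cv2.minAreaRect((S[:,:2]*1000).astype(np.float32)))
    for lo,hi,n in [(.144,.16,"handle"),(.130,.141,"thumb")]:
        H=P[(P[:,2]>lo)&(P[:,2]<hi)&(P[:,0]>.45)&(P[:,0]<.71)&(P[:,1]>-.24)&(P[:,1]<.05)]
        if n=="thumb": H=H[H[:,1]>-.06]
        print(n,len(H),np.round(H.mean(0),3),cv2.minAreaRect((H[:,:2]*1000).astype(np.float32)))
E
python3 b.py
```

```text
top ((577.1622924804688, -81.42080688476562), (230.45819091796875, 275.603759765625), 12.75009822845459)
handle 221 [ 0.643 -0.132  0.15 ] ((644.4139404296875, -132.14859008789062), (40.30865478515625, 15.69333553314209), 12.384349822998047)
thumb 158 [ 0.638 -0.018  0.136] ((638.9692993164062, -17.694271087646484), (24.794755935668945, 17.991601943969727), 12.548774719238281)
side ((577.2329711914062, -82.4818115234375), (230.3763427734375, 278.0293273925781), 12.833414077758789)
handle 252 [ 0.645 -0.136  0.151] ((645.7459716796875, -134.3755340576172), (38.89375305175781, 16.72920036315918), 13.03315544128418)
thumb 148 [ 0.64  -0.021  0.136] ((640.0621948242188, -19.386493682861328), (24.085731506347656, 20.35801124572754), 12.865273475646973)
```

View pics/top0.png

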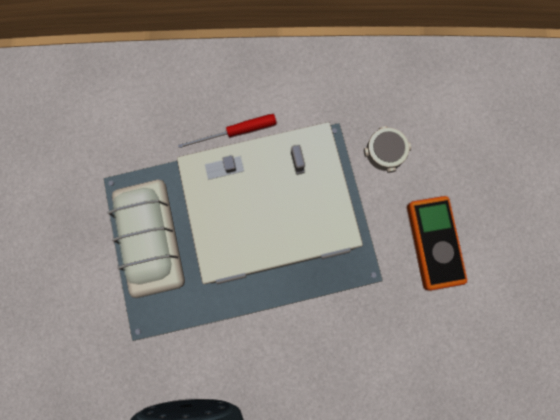

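View pics/side0.png

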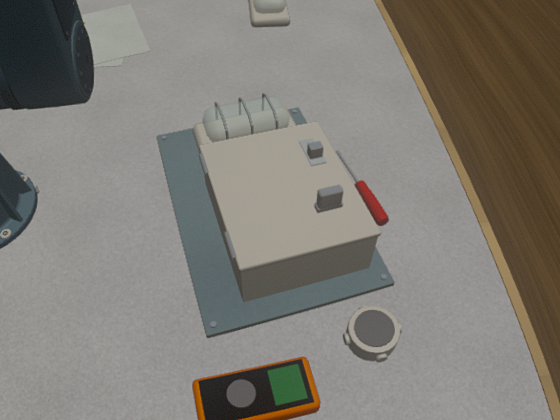

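Request:
apply_moves(
  moves=[
    {"jaw":1,"offset":[39.5,-19.3,0],"rot":[0,0,1.1]},
    {"jaw":1,"offset":[39.5,-19.3,0],"rot":[0,0,0]},
    {"jaw":1,"offset":[39.5,-19.3,0],"rot":[0,0,0]},
    {"jaw":1,"offset":[39.5,-19.3,0],"rot":[0,0,0]},
    {"jaw":1,"offset":[39.5,-19.3,0],"rot":[0,0,0]},
  ],
)

```text
time_s: 1.42
eef_pos: [0.3103, -0.4184, 0.2315]
eef_rot: [0.0, 0.994, 0.112, 0.0]
wrist_force: [0.9, 0.1, 0.7]
opening: 1.004
grasp_force: 0.0
```

Request:
apply_moves(
  moves=[
    {"jaw":1,"offset":[39.5,-19.3,0],"rot":[0,0,0]},
    {"jaw":1,"offset":[39.5,-19.3,0],"rot":[0,0,0]},
    {"jaw":1,"offset":[39.5,-19.3,0],"rot":[0,0,0]},
    {"jaw":1,"offset":[39.5,-19.3,0],"rot":[0,0,0]},
    {"jaw":1,"offset":[39.5,-19.3,0],"rot":[0,0,0]},
  ],
)

```text
time_s: 2.05
eef_pos: [0.4815, -0.2803, 0.2315]
eef_rot: [0.0, 0.994, 0.112, 0.0]
wrist_force: [0.8, -1.2, -0.8]
opening: 1.0
grasp_force: 0.0
```

Request:
apply_moves(
  moves=[
    {"jaw":1,"offset":[39.5,-19.3,0],"rot":[0,0,0]},
    {"jaw":1,"offset":[39.5,-19.3,0],"rot":[0,0,0]},
    {"jaw":1,"offset":[39.5,-19.3,0],"rot":[0,0,0]},
    {"jaw":1,"offset":[19.5,-10,0],"rot":[0,0,0]},
    {"jaw":1,"offset":[0,0,0],"rot":[0,0,0]},
  ],
)

```text
time_s: 2.68
eef_pos: [0.6003, -0.1834, 0.231]
eef_rot: [-0.0, 0.994, 0.113, -0.0]
wrist_force: [0.6, -0.4, 0.0]
opening: 0.997
grasp_force: 0.0
```

```bash
cat > w.py <<'E'
from h import *
import sys
o=ctrl.get_obs(); im,d=ctrl.camera("wrist"); cv2.imwrite(f"pics/{sys.argv[1]}.png",im[:,:,::-1])
v,u=np.mgrid[0:420,0:560]; m=d>0; P=pts("wrist",np.c_[u[m],v[m]],d[m],o)
for lo,hi,n in [(.143,.16,"handle"),(.128,.1405,"thumb")]:
    H=P[(P[:,2]>lo)&(P[:,2]<hi)&(P[:,0]>.45)&(P[:,0]<.72)&(P[:,1]>-.22)&(P[:,1]<.05)]
    H=H[(H[:,1]>-.06) if n=="thumb" else (H[:,1]<-.06)]
    if len(H)>5: print(n,len(H),np.round(H.mean(0),4),cv2.minAreaRect((H[:,:2]*1000).astype(np.float32)))
M=rot(o["eef_rot"]); print(o["time_s"],o["eef_pos"],"yaw",np.degrees(np.arctan2(M[1,0],M[0,0])))
for t in [(.645,-.133,.118)]: print("tool delta",np.round(M.T@(np.array(t)-o["eef_pos"])*1000,1))
E
python3 w.py w0
```

```text
handle 1207 [ 0.6475 -0.135   0.1516] ((646.5557250976562, -134.4708251953125), (38.96382522583008, 16.22321891784668), 12.808558464050293)
thumb 980 [ 0.6419 -0.0209  0.137 ] ((641.2263793945312, -18.86311149597168), (24.121299743652344, 18.721038818359375), 12.546748161315918)
2.675 [ 0.60027506 -0.18344483  0.23098881] yaw 12.989249585089716
tool delta [ 55.  -39.1 113. ]
```

View pics/w0.png

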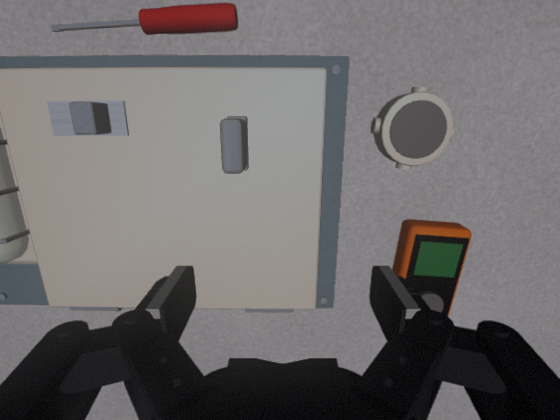

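Request:
apply_moves(
  moves=[
    {"jaw":1,"offset":[28,-19,10],"rot":[0,0,0.2]},
    {"jaw":1,"offset":[28,-19,10],"rot":[0,0,0]},
    {"jaw":1,"offset":[0,0,20],"rot":[0,0,0]},
    {"jaw":1,"offset":[0,0,10],"rot":[0,0,0]},
    {"jaw":1,"offset":[0,0,0],"rot":[0,0,0]},
  ],
)

```text
time_s: 3.35
eef_pos: [0.6445, -0.1359, 0.18]
eef_rot: [-0.001, 0.994, 0.11, -0.001]
wrist_force: [0.7, 0.2, 0.4]
opening: 1.0
grasp_force: 0.0
```

Request:
apply_moves(
  moves=[
    {"jaw":1,"offset":[0,0,20],"rot":[0,0,0]},
    {"jaw":1,"offset":[0,0,20],"rot":[0,0,0]},
    {"jaw":1,"offset":[0,0,15],"rot":[0,0,0]},
    {"jaw":1,"offset":[0,0,7],"rot":[0,0,0]},
    {"jaw":1,"offset":[0,0,0],"rot":[0,0,0]},
  ],
)

```text
time_s: 3.98
eef_pos: [0.6457, -0.1346, 0.1185]
eef_rot: [-0.0, 0.994, 0.11, -0.001]
wrist_force: [0.1, 0.2, -0.6]
opening: 0.999
grasp_force: 0.0
```

Request:
apply_moves(
  moves=[
    {"jaw":0,"offset":[0,0,0],"rot":[0,0,0]},
    {"jaw":0,"offset":[0,0,0],"rot":[0,0,0]},
    {"jaw":0,"offset":[0,0,0],"rot":[0,0,0]},
    {"jaw":0,"offset":[0,0,0],"rot":[0,0,0]},
    {"jaw":0,"offset":[0,0,0],"rot":[0,0,0]},
  ],
)

```text
time_s: 4.6
eef_pos: [0.6461, -0.1344, 0.1198]
eef_rot: [-0.0, 0.994, 0.11, 0.0]
wrist_force: [-2.2, 2.6, 4.3]
opening: 0.179
grasp_force: 59.4
```

Request:
apply_moves(
  moves=[
    {"jaw":0,"offset":[0,0,-2],"rot":[0,0.7,0]},
    {"jaw":0,"offset":[0,0,-2],"rot":[0,0.7,0]},
    {"jaw":0,"offset":[0,0,-2],"rot":[0,0.7,0]},
    {"jaw":0,"offset":[0,0,0],"rot":[0,0,0]},
    {"jaw":0,"offset":[0,0,0],"rot":[0,0,0]},
  ],
)

```text
time_s: 5.22
eef_pos: [0.6455, -0.1345, 0.125]
eef_rot: [-0.002, 0.994, 0.11, 0.018]
wrist_force: [-1.3, 4.5, -0.3]
opening: 0.179
grasp_force: 58.7
```

Request:
apply_moves(
  moves=[
    {"jaw":0,"offset":[0,0,-2],"rot":[0,0.7,0]},
    {"jaw":0,"offset":[0,0,-2],"rot":[0,0.7,0]},
    {"jaw":0,"offset":[0,0,-1],"rot":[0,0.3,0]},
    {"jaw":0,"offset":[0,0,0],"rot":[0,0,0]},
    {"jaw":0,"offset":[0,0,0],"rot":[0,0,0]},
  ],
)

```text
time_s: 5.85
eef_pos: [0.6448, -0.1347, 0.1297]
eef_rot: [-0.004, 0.993, 0.11, 0.032]
wrist_force: [-3.6, 3.9, -0.9]
opening: 0.18
grasp_force: 58.6
```

Request:
apply_moves(
  moves=[
    {"jaw":0,"offset":[0,0,-2],"rot":[0,0.7,0]},
    {"jaw":0,"offset":[0,0,-2],"rot":[0,0.7,0]},
    {"jaw":0,"offset":[0,0,-1],"rot":[0,0.3,0]},
    {"jaw":0,"offset":[0,0,0],"rot":[0,0,0]},
    {"jaw":0,"offset":[0,0,0],"rot":[0,0,0]},
  ],
)

```text
time_s: 6.48
eef_pos: [0.644, -0.1348, 0.1344]
eef_rot: [-0.006, 0.993, 0.11, 0.046]
wrist_force: [-3.3, 3.9, -1.0]
opening: 0.183
grasp_force: 58.6
```

Request:
apply_moves(
  moves=[
    {"jaw":0,"offset":[-2.5,0,-8.6],"rot":[0,3,0]},
    {"jaw":0,"offset":[-1.2,0,-8.6],"rot":[0,3,0]},
    {"jaw":0,"offset":[-1.2,0,-8.6],"rot":[0,3,0]},
    {"jaw":0,"offset":[0,0,0],"rot":[0,0,0]},
    {"jaw":0,"offset":[0,0,0],"rot":[0,0,0]},
  ],
)

```text
time_s: 7.1
eef_pos: [0.6367, -0.1365, 0.1602]
eef_rot: [-0.014, 0.986, 0.109, 0.126]
wrist_force: [-0.7, 5.7, -1.1]
opening: 0.18
grasp_force: 59.3
```

Run:
```python
from h import *
im,d=ctrl.camera("side"); cv2.imwrite("pics/side1.png",im[:,:,::-1])
print(np.round(ctrl.get_obs()["torque"],2))
```

```text
[0.71 0.28 0.12]
```

View pics/side1.png

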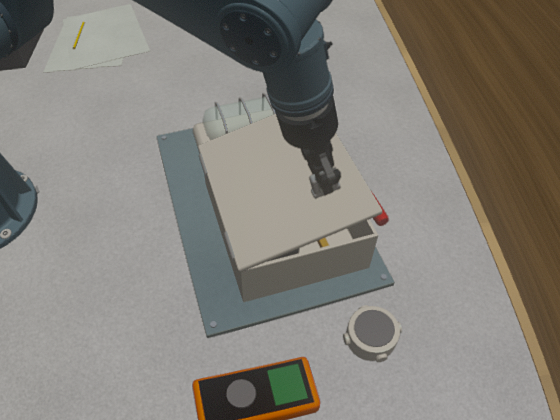

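The side picture shows the cover raised about 14° in the gripper: there is a gap above the box wall around (335,240). The cover was not caught, so I leave the catch alone and keep lifting.

Request:
apply_moves(
  moves=[
    {"jaw":0,"offset":[-1.6,0,-11.5],"rot":[0,4,0]},
    {"jaw":0,"offset":[-1.6,0,-11.5],"rot":[0,4,0]},
    {"jaw":0,"offset":[-1.6,0,-11.5],"rot":[0,4,0]},
    {"jaw":0,"offset":[-1.6,0,-11.5],"rot":[0,4,0]},
    {"jaw":0,"offset":[0,0,0],"rot":[0,0,0]},
  ],
)

```text
time_s: 7.78
eef_pos: [0.6146, -0.1415, 0.2012]
eef_rot: [-0.029, 0.959, 0.106, 0.262]
wrist_force: [1.3, 7.5, -2.4]
opening: 0.174
grasp_force: 59.5
```

Request:
apply_moves(
  moves=[
    {"jaw":0,"offset":[-1.6,0,-11.5],"rot":[0,4,0]},
    {"jaw":0,"offset":[-1.6,0,-11.5],"rot":[0,4,0]},
    {"jaw":0,"offset":[-1.6,0,-11.5],"rot":[0,4,0]},
    {"jaw":0,"offset":[-1.6,0,-11.5],"rot":[0,4,0]},
    {"jaw":0,"offset":[0,0,0],"rot":[0,0,0]},
  ],
)

```text
time_s: 8.4
eef_pos: [0.5829, -0.1485, 0.2338]
eef_rot: [-0.044, 0.913, 0.101, 0.392]
wrist_force: [1.2, 7.4, -3.5]
opening: 0.176
grasp_force: 59.7
```

Request:
apply_moves(
  moves=[
    {"jaw":0,"offset":[-1.6,0,-11.5],"rot":[0,4,0]},
    {"jaw":0,"offset":[-1.6,0,-11.5],"rot":[0,4,0]},
    {"jaw":0,"offset":[-1.6,0,-11.5],"rot":[0,4,0]},
    {"jaw":0,"offset":[0,0,0],"rot":[0,0,0]},
    {"jaw":0,"offset":[0,0,0],"rot":[0,0,0]},
  ],
)

```text
time_s: 9.02
eef_pos: [0.5545, -0.1549, 0.2514]
eef_rot: [-0.054, 0.868, 0.097, 0.484]
wrist_force: [0.6, 5.5, -4.1]
opening: 0.182
grasp_force: 60.0
```

Run:
```python
from h import *
im,d=ctrl.camera("side"); cv2.imwrite("pics/side2.png",im[:,:,::-1])
r=region("side","cover",d)
o=ctrl.get_obs(); M=rot(o["eef_rot"]); print(o["time_s"],np.degrees(np.arccos(-M[2,2])),o["wrist_force"])
if r:
    P=r[2]; c=np.median(P,0); Q=P[np.linalg.norm(P-c,axis=1)<.1]
    n=np.linalg.svd(Q-Q.mean(0),full_matrices=False)[2][2]; print("plane tilt",np.degrees(np.arccos(abs(n[2]))),r[0],np.percentile(P,99,axis=0))
```

```text
9.125 58.3061155870605 [ 2.58716812  6.09819981 -3.47005133]
plane tilt 59.0342170199247 0.86 [0.60505398 0.03826187 0.29805123]
```

View pics/side2.png

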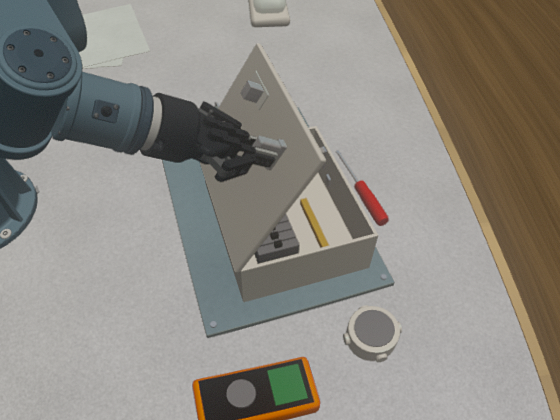

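The cover stands at about 58–59° with the handle still gripped at (265,150). The inside of the box shows, and the multimeter, screwdriver and junction box have not moved.

```bash
python3 -c "
from bench import ctrl
print(ctrl.hand_in())"
```

```text
the job is handed in; nothing more can be done
None
```

The tug showed the cover was not caught, so I left the catch alone, raised the cover to about 58°, and handed in with the gripper still holding it open and the three loose items unmoved.

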